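Reset the tripped breaker through the guard window

ROBOT

A 6-joint arm with a two-finger parallel gripper is mounted at the origin on the work surface. World frame = base frame: x ahead of the robot, y to its left, z up, the work surface at z = 0. Lengths are in m, angles in rad, forces in N, time in s.
With the tool pointing down it reaches from about 0.15 to 0.775 m from the base axis. Payload 6.1 kg.
Tool frame: the origin (TCP) lies at the very end of the fingers, on their centre line; the grasp point (between the pads) lies 19 mm behind it; z points along the fingers, x is the direction in which the jaws open and shut, and the axes are right-handed (so a half turn about z gives the same grasp; the last joint's range is limited). The gripper opens to 85 mm and grips with 20 to 120 N. Pads are 22 mm wide; open, the fingers measure 114 mm over their backs; the gripper's body (76 mm by 85 mm) begins 54 mm behind the grasp point. The pads swing forward as they close: fully open they stand 13 mm farther back than shut.
Start: joints at [-1.341, 0.126, -0.04, 1.405, 0, 1.571], TCP at [0.12, -0.511, 0.231] pointing down, gripper open.
Joint ranges: [-2.72, 2.72], [-0.95, 1.95], [-1.27, 1.35], [-1.78, 2.02], [-1.46, 1.47], [-3.14, 3.14]. Speed limits (rad/s): [2.39, 2.39, 3.01, 3.14, 3.14, 3.14].

INTERFACE

Orientations are given as a unit quaternion [x, y, z, w].
In Python, from station import status, cams, workorder, nets gives the robot as it stands. The module is installed in compiled form; this text tells all that it offers.
- The arm moves only by the shell command python3 -m creep 'ROWS' [FORCE]. ROWS is JSON, a list of rows, each a list of 5 numbers: the opening, from -1 (shut) to 1 (fully open), so that 0 is half open, then the shift along the tool's x, y, z in units of 40 mm (1.0 is 40 mm), then the turn about the tool's z in units of 6 degrees (1.0 is 6 degrees). A call has 1 to 20 rows; each row is the pose to reach, as a shift and turn from the pose measured when the call began, along the tool's axes at that moment; what a row does not reach only later rows make up. A row lasts 1/12 s, in which the tool goes at most 41.7 mm and 7.16 degrees, less where a joint would pass 70% of its speed; a pose out of reach is approached as far as the arm can. A call with a gripper value outside its range is refused whole. The fingers move at their own pace and stop on an object; FORCE is the grip in N (left out, the last holds). Time passes only in rows, so rows that repeat a pose let the fingers close. It gives the time, the measured TCP pose, the force and the opening at its end, in the units of the state.
- status.read_state(): the state, without advancing time (a new reading comes with each control period).
- cams.read_camera(name): name is "scene" or "top"; returns a dict with "color" (420x560x3 uint8, red, green, blue), "intrinsics" (3x3 intrinsics, pixels), "camera_from_world" (4x4, takes a point from world to camera coordinates). Camera axes: x right, y down, z forward; pixel columns grow to the right and rows downward; lengths in m; the calibration is good to about 2 mm. A picture is of the moment at which its call begins. There is no depth.
- workorder.hand_in(): hands the job in, once; it reports no verdict.
Trained networks look in a picture, given as the dict that the camera call returned (one of the last four; its "shot" number tells which), for a name from the list of things; names that differ only in an ending like _2 or _b are one class to them, and where a whole thing is asked for, a point or a joint stands for the part that bears it (a point fixed in the world has none). Each returns a list of dicts, best first, with "conf" (0 to 1); they miss things now and then, are a little off and sometimes report something else, mostly with a low value. They report only what shows in the picture. A call takes as long as a camera call.
- nets.silhouettes(label, picture): "pixels" (420x560 bool, what is visible of it) and "rect" ([left, top, right, bottom] in pixels, round what is visible of it).
- nets.tip_of(label, picture): "location" ([column, row] in pixels: a listed point, or the origin of a listed thing).
The state is a dict: "time": time; "qpos": joint angles; "qvel": joint speeds; "joint_torque": joint torques, N m; "tool_pos": TCP position; "orientation": TCP orientation; "contact_force": force on the tool from outside, world axes, zero at the start; "torque": the same for the moment, N m; "finger_gap": opening from 0.0 (shut) to 1.0 (fully open).
Only numpy, scipy, OpenCV 4.12 (cv2) and the standard library are available. Lean on these libraries where they do the work, as an engineer would, in place of code of your own. Each camera call takes 0.05 s, during which the arm holds its last target. There are 200 camera calls.

TASK

One of the three breakers in the panel has tripped: its lever stands about midway, neither OFF nor ON. With the fingertips, reach down through the guard plate's window over that breaker and reset it: push the lever fully to OFF (towards the side with the cable glands), then fully over to ON. Push it, never grip it; do not touch the guard plate, leave the other two breakers and all loose things as they are, and finish clear.

Things in the scene. Friction and masses are not known exactly. Their poses are not given: they have to be found in the camera images.
- panel: grey steel breaker panel lying on its back on the bench, 280 (x) x 384 (y) x 110 mm tall with its guard plate, bolted down; a row of black cable glands sticks out 24 mm from its -x side. Origin: centre of its underside; x points from the gland side to the far side, z up. Three breakers side by side in y, 112 mm apart, the middle one central
- guard: the light grey sheet-steel guard plate that closes the panel, 280 x 384 x 3 mm, upper face 110 mm above the bench (origin: plate's centre, 108.5 mm above the bench, axes as the panel's). It has three windows, one over each breaker: 146 mm along x by 76 mm along y, centred on x = 0 and y = -112, 0 and +112 mm; bars 36 mm wide between them. Must not be touched by any part of the robot
- breaker_tripped: the tripped breaker, whose lever stands about midway; it may be in any of the three places. black moulded-case breaker, body 165 (its x) x 105 (its y) x 60 mm and a raised nose to 70 mm above its underside, bolted down inside the panel under its own window. Origin: centre of its underside, 8 mm above the bench and exactly under the window's centre; x points from OFF to ON, z up. The lever's pivot lies 42 mm above this origin, its axis along y
- breaker_live: breaker whose lever is ON (leaning away from the gland side); built like the tripped one
- breaker_spare: breaker whose lever is OFF (leaning to the gland side); built like the tripped one
- lever_tripped (a joint): lever angle in rad: -0.34 = fully OFF (leaning to the breaker's -x, the gland side), +0.34 = fully ON (leaning to +x), 0 = upright, the middle. Stiff by friction (about 4 N at the tip, 6 N low on the paddle), no spring: it stays where it is left, with a solid stop at each end
- lever_live (a joint): the same for the breaker that is ON; must stay ON
- lever_spare (a joint): the same for the breaker that is OFF; must stay OFF
- lever_tripped_tip (a point): middle of the top edge of the tripped breaker's lever. The lever is a light grey paddle 12 mm thick (along the breaker's x), 24 mm wide (y), its tip 56 mm from the pivot: upright, the tip stands 106 mm above the bench, 4 mm below the guard's upper face, and the paddle stands free from 80 mm above the bench upwards (the nose beneath it is 78 mm above the bench)
- lever_live_tip (a point): the same point of the lever that is ON
- lever_spare_tip (a point): the same point of the lever that is OFF
- spanner: loose combination spanner, steel, about 150 x 26 x 8 mm, lying on the guard plate's margin on the gland side. Origin under its middle. Not to be disturbed
- link: loose copper link bar 90 x 22 x 5 mm, lying on the guard plate's margin on the far side. Origin under its middle. Not to be disturbed
- cleaner: loose spray can, white, 65 mm across, 165 mm tall, standing on the bench. Origin under it. Not to be disturbed
- fan: loose black square fan, 92 x 92 x 25 mm, flat on the bench. Origin under it. Not to be disturbed
- meter: loose grey hand multimeter, 184 x 86 x 44 mm, lying on the bench. Origin under it. Not to be disturbed
- capacitor: loose dark capacitor can, 35 mm across, 50 mm tall, standing on the bench. Origin under it. Not to be disturbed
- screwdriver: loose screwdriver with a red handle, lying on the bench left of the panel. Not to be disturbed

How it is judged:
By the outcome, as a careful person would: the job done as asked, in the order asked, and still so for the second after the job is handed in, with the robot touching nothing.
It also fails if it takes over 43 s, if anything falls off the work surface, if the arm or the gripper's body presses on something with over 40 N, if the wrist force passes 120 N, or if a joint passes its speed limit or range.

## Working session

There is one attempt and no reset: what is moved stays moved. The work goes in short steps, Python scripts to look and compute and a shell command to move; the robot and the scene stay as the last step left them, time stands still between calls to the robot, and variables do not carry over. Pictures are saved under pics/ and viewed, about 8 in all and at most 12, crops included, and the job is handed in when it is done.

```bash
mkdir -p pics; cat > h.py <<'E'
import numpy as np, cv2
from station import status, cams, workorder, nets
def ray(p,uv):
    K=np.array(p["intrinsics"]);T=np.array(p["camera_from_world"]);R=T[:3,:3];t=T[:3,3]
    d=R.T@np.linalg.solve(K,[uv[0],uv[1],1]);return -R.T@t,d
def atz(p,uv,z):
    c,d=ray(p,uv);return c+d*(z-c[2])/d[2]
def proj(p,X):
    K=np.array(p["intrinsics"]);T=np.array(p["camera_from_world"])
    q=K@(T[:3,:3]@np.array(X)+T[:3,3]);return q[:2]/q[2]
def save(p,n): cv2.imwrite("pics/"+n,cv2.cvtColor(p["color"],cv2.COLOR_RGB2BGR))
E
python3 - <<'E'
from h import *
np.set_printoptions(precision=4,suppress=True)
for n in("scene","top"):
    p=cams.read_camera(n);save(p,n+"0.png");print(n,"cam at",ray(p,(280,210))[0])
    for l,z in(("panel",0),("guard",.1085),("breaker_tripped",.008),("breaker_live",.008),("breaker_spare",.008),("lever_tripped_tip",.106),("lever_live_tip",.103),("lever_spare_tip",.103),("spanner",.11),("link",.11),("cleaner",0)):
        for r in nets.tip_of(l,p)[:2]: print(l,round(r["conf"],2),np.round(r["location"],1),atz(p,r["location"],z))
s=status.read_state();print(s)
E
```

```text
scene cam at [ 1.2992 -0.6405  0.9307]
panel 0.96 [267.9 246.7] [ 0.5681 -0.0849  0.    ]
guard 0.57 [267. 220.] [ 0.5631 -0.0819  0.1085]
guard 0.27 [198.1 306.4] [ 0.7044 -0.4063  0.1085]
breaker_tripped 0.77 [270.  244.9] [ 0.5724 -0.0796  0.008 ]
breaker_live 0.98 [288.6 224.6] [0.5374 0.0278 0.008 ]
breaker_live 0.29 [267.3 217.9] [ 0.4654 -0.0061  0.008 ]
lever_tripped_tip 0.48 [269.7 220.2] [ 0.5668 -0.0744  0.106 ]
lever_live_tip 0.61 [197.2 306.8] [ 0.7    -0.4071  0.103 ]
lever_live_tip 0.49 [291.1 205.4] [0.5523 0.0238 0.103 ]
lever_spare_tip 0.49 [240.6 236.7] [ 0.5666 -0.1823  0.103 ]
spanner 0.53 [234.2 209. ] [ 0.459  -0.1297  0.11  ]
link 0.43 [298.1 235.1] [ 0.6734 -0.0542  0.11  ]
link 0.4 [141.2 296.1] [ 0.5884 -0.4997  0.11  ]
cleaner 0.76 [371.8 188.1] [0.5755 0.4063 0.    ]
cleaner 0.58 [342.6 163.7] [ 0.3918  0.441  -0.    ]
top cam at [ 0.3646 -0.0229  1.4854]
panel 0.79 [295.2 225.3] [ 0.5543 -0.0807  0.    ]
guard 0.89 [296.9 217.8] [ 0.56   -0.0813  0.1085]
breaker_tripped 0.71 [295.7 221. ] [ 0.5653 -0.0821  0.008 ]
breaker_live 0.56 [256.9 232.5] [0.5349 
[... 459 characters left out ...]
0.0672  0.11  ]
link 0.67 [288.  177.5] [ 0.6668 -0.0604  0.11  ]
link 0.16 [295.6 224.2] [ 0.5431 -0.0775  0.11  ]
cleaner 0.73 [340.  213.6] [ 0.5852 -0.2068  0.    ]
cleaner 0.62 [114.  223.4] [0.5681 0.4267 0.    ]
{'time': 1.2, 'qpos': array([-1.341 ,  0.1258, -0.0396,  1.4054, -0.    ,  1.5708]), 'qvel': array([ 0.0003, -0.0006,  0.0006, -0.0019, -0.0003, -0.0003]), 'joint_torque': array([ -0.0008, -43.572 ,  35.3095,   0.0011,  -0.    ,   0.    ]), 'tool_pos': array([ 0.1196, -0.5112,  0.2313]), 'orientation': array([ 0.7835, -0.6214, -0.    , -0.    ]), 'contact_force': array([ 0.3349, -0.1156, -0.526 ]), 'torque': array([ 0.029 , -0.0269, -0.0093]), 'finger_gap': 0.9969985553387518}
```

```bash
sleep 8; ls pics
```

```text
scene0.png
top0.png
```

```bash
python3 - <<'E'
import cv2
a=cv2.imread("pics/top0.png")[140:300,210:400];cv2.imwrite("pics/topc.png",cv2.resize(a,None,fx=4,fy=3.75*4/3.75*0.9375,interpolation=3) if 0 else cv2.resize(a,(712,600),interpolation=3))
E
```

```text
(no output)
```

View pics/topc.png

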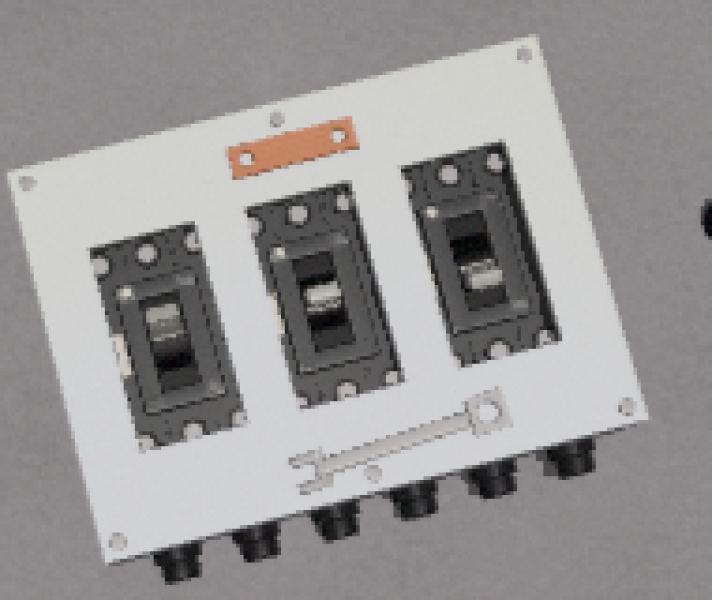

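View pics/scene0.png

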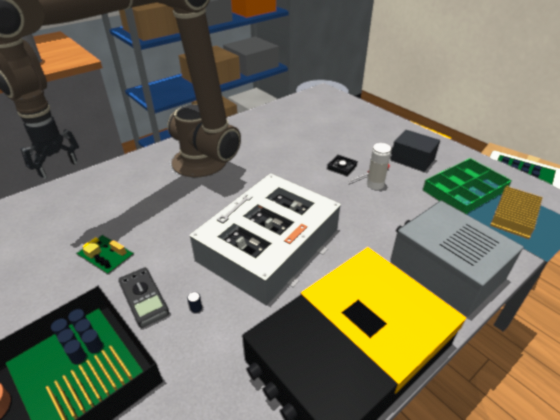

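The middle breaker's lever is upright (crop ~(322,297)). The left one is ON, leaning away from the glands. The right one is OFF. The spanner is on the gland margin and the link on the far one. Next I fit the plate and windows.

```bash
python3 - <<'E'
from h import *
from scipy.optimize import least_squares
np.set_printoptions(precision=4,suppress=True)
P={}
for n in("top","scene"):
    p=cams.read_camera(n);P[n]=p
    g=cv2.cvtColor(p["color"],cv2.COLOR_RGB2GRAY)
    def model(q,L):  # L local pts
        c,s=np.cos(q[2]),np.sin(q[2]);return [proj(p,[q[0]+c*x-s*y,q[1]+s*x+c*y,.11]) for x,y in L]
    # window edges: maximise gradient contrast across window outlines and plate outline (bright outside window)
    def pts(off):
        o=[]
        for y0 in(-.112,0,.112):
            for t in np.linspace(-.8,.8,25):
                o+=[(.073+off,y0+t*.038),(-.073-off,y0+t*.038),(t*.073,y0+.038+off),(t*.073,y0-.038-off)]
        return o
    O,I=pts(.004),pts(-.004)
    gb=cv2.GaussianBlur(g.astype(np.float32),(0,0),.7)
    def smp(L,q):
        m=np.array(model(q,L),np.float32);return cv2.remap(gb,m[:,0].reshape(-1,1),m[:,1].reshape(-1,1),1).ravel()
    f=lambda q:-(np.minimum(smp(O,q),180)-np.minimum(smp(I,q),180)).mean()
    from scipy.optimize import differential_evolution as de
    r=de(f,[(.53,.59),(-.11,-.05),(.1,.36)],seed=1,maxiter=25,popsize=8);q=r.x
    print(n,q,np.degrees(q[2]),r.fun)
    for l in("lever_tripped_tip","lever_live_tip","lever_spare_tip"):
        for d in nets.tip_of(l,p)[:1]:
            w=atz(p,d["location"],.106)[:2]-q[:2];c,s=np.cos(q[2]),np.sin(q[2]);print(l,d["conf"],c*w[0]+s*w[1],-s*w[0]+c*w[1])
    if n=="scene":
        a=p["color"].copy()
        a=cv2.resize(a[165:285,180:350],(800,565),interpolation=3);k=800/170
        for u in model(q,pts(0)): cv2.circle(a,(int((u[0]+.5-180)*k),int((u[1]+.5-165)*k)),1,(255,0,0),-1)
        cv2.imwrite("pics/fit.png",a[...,::-1])
s=status.read_state();print(s["time"])
E
```

```text
top [ 0.559  -0.0795  0.2448] 14.02817996600129 -90.6334228515625
lever_tripped_tip 0.53 7.945195922232735e-06 -0.003029424745051769
lever_live_tip 0.7 0.022070883352778924 0.11185338721560079
scene [ 0.5609 -0.0773  0.2408] 13.797747989766828 -60.762760162353516
lever_tripped_tip 0.71 0.1869536747833988 0.33372022054851114
lever_live_tip 0.4 0.010109578057404735 0.12032091398088275
lever_spare_tip 0.65 -0.00857240383190224 -0.1200861680021542
1.6
```

```bash
ls pics
```

```text
fit.png
scene0.png
top0.png
topc.png
```

View pics/fit.png

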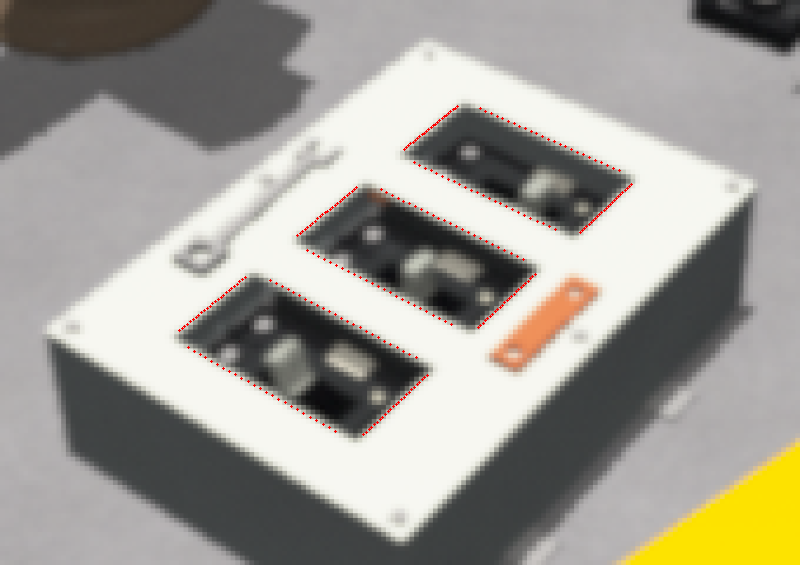

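The plate fit agrees in both cameras to 2 mm: centre (0.560, -0.0785), yaw 13.9°, window outlines overlaid correctly. The tool is already within 1° of the panel axes (tool y = −panel x). I'm moving high above the +x side of the middle window with the fingers shut.

```bash
python3 -m creep '[[-1,-0.4,-0.7,0,0],[-1,-0.9,-1.6,0,0],[-1,-1.4,-2.5,0,0],[-1,-1.9,-3.4,0,0],[-1,-2.4,-4.2,0,0],[-1,-2.9,-5.1,0,0],[-1,-3.4,-6,0,0],[-1,-3.9,-6.9,0,0],[-1,-4.4,-7.7,0,0],[-1,-4.9,-8.6,0,0],[-1,-5.4,-9.5,0,0],[-1,-5.9,-10.3,0,0],[-1,-6.4,-11.2,0,-0.1],[-1,-6.9,-12.1,0,-0.1],[-1,-7.4,-13,0,-0.1],[-1,-7.8,-13.7,0,-0.1],[-1,-8.04,-14.08,0,-0.1],[-1,-8.04,-14.08,0,-0.1],[-1,-8.04,-14.08,0,-0.1],[-1,-8.04,-14.08,0,-0.1]]'
```

```text
time: 3.27
tool_pos: [0.5943, -0.07, 0.2312]
orientation: [0.787, -0.617, -0.0, 0.0]
contact_force: [-0.5, 0.6, -0.2]
finger_gap: 0.002
```

```bash
python3 -m creep '[[-1,0,0,0.6,0],[-1,0,0,1.2,0],[-1,0,0,1.8,0],[-1,0,0,2.4,0],[-1,0,0,2.4,0],[-1,0,0,2.4,0]]'; python3 - <<'E'
from h import *
for n in("top","scene"):
    p=cams.read_camera(n);s=status.read_state();print(s["tool_pos"],proj(p,s["tool_pos"]))
    a=p["color"].copy();u=np.array(proj(p,s["tool_pos"]))
    x,y=(180,150) if n=="scene" else (210,140)
    a=cv2.resize(a[y:y+135,x:x+180],(560,420),interpolation=3);k=560/180
    cv2.circle(a,tuple(int(v) for v in (u+.5-[x,y])*k),3,(255,0,0),-1)
    b=a if n=="top" else np.vstack([b,a])
cv2.imwrite("pics/near.png",cv2.resize(b,(400,600))[...,::-1]); 
E
```

```text
time: 3.77
tool_pos: [0.5926, -0.071, 0.1349]
orientation: [0.786, -0.618, -0.001, 0.001]
contact_force: [0.7, 0.1, 1.0]
finger_gap: -0.002
[ 0.59382843 -0.07096625  0.13640119] [292.96714435 203.18862231]
[ 0.5945701  -0.07085194  0.1371593 ] [276.34991191 216.61482488]
```

```bash
sleep 12
```

```text
(no output)
```

View pics/near.png

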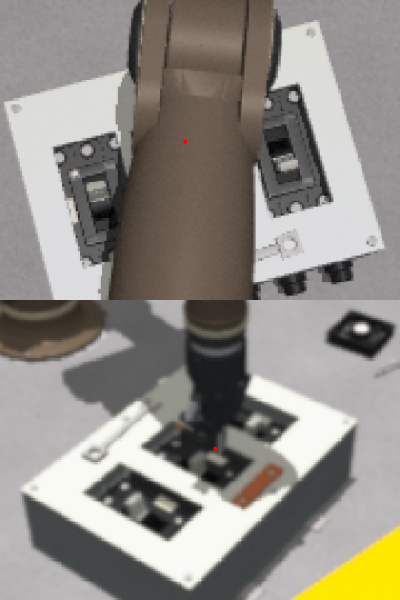

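Top: the arm hides the middle window, and the side levers are unchanged. Scene: the fingertips (about (213,448)) hang over the far half of the middle window, clear of the plate. Lowering to z ≈ 0.090.

```bash
python3 -m creep '[[-1,0,0,0.3,0],[-1,0,0,0.6,0],[-1,0,0,0.8,0],[-1,0,0,0.95,0],[-1,0,0,1.08,0],[-1,0,0,1.15,0],[-1,0,0,1.15,0],[-1,0,0,1.15,0],[-1,0,0,1.15,0]]'; python3 - <<'E'
from h import *
s=status.read_state();w=s["tool_pos"]-[.56,-.0785,0];c,q=np.cos(.242),np.sin(.242);print(c*w[0]+q*w[1],-q*w[0]+c*w[1],w[2],s["contact_force"])
E
```

```text
time: 4.62
tool_pos: [0.595, -0.0709, 0.0917]
orientation: [0.786, -0.618, 0.001, -0.0]
contact_force: [0.1, 1.0, 0.8]
finger_gap: -0.001
0.03577547924650126 -0.0009716530308464854 0.09166015988510279 [0.0983345  0.95982971 0.8336663 ]
```

```bash
cat > s.py <<'E'
from h import *
s=status.read_state();w=s["tool_pos"]-[.56,-.0785,0];c,q=np.cos(.242),np.sin(.242);f=s["contact_force"]
print("local",np.round([c*w[0]+q*w[1],-q*w[0]+c*w[1],w[2]],4),"Fx,Fy,Fz",np.round([c*f[0]+q*f[1],-q*f[0]+c*f[1],f[2]],1))
E
python3 -m creep '[[-1,0,0.1,0,0],[-1,0,0.2,0,0],[-1,0,0.3,0,0],[-1,0,0.35,0,0],[-1,0,0.4,0,0],[-1,0,0.4,0,0]]'; python3 s.py;python3 -m creep '[[-1,0,0.08,0,0],[-1,0,0.16,0,0],[-1,0,0.24,0,0],[-1,0,0.32,0,0],[-1,0,0.36,0,0],[-1,0,0.36,0,0],[-1,0,0.36,0,0]]'; python3 s.py
```

```text
time: 5.12
tool_pos: [0.5789, -0.0748, 0.0918]
orientation: [0.786, -0.618, 0.001, -0.0]
contact_force: [0.2, -0.6, 1.1]
finger_gap: -0.001
local [ 0.0193 -0.001   0.0918] Fx,Fy,Fz [ 0.  -0.7  1.1]
time: 5.7
tool_pos: [0.5659, -0.0781, 0.0923]
orientation: [0.786, -0.618, 0.002, -0.001]
contact_force: [4.5, 1.2, 0.6]
finger_gap: 0.0
local [ 0.0058 -0.001   0.0923] Fx,Fy,Fz [4.6 0.1 0.6]
```

Contact at about 4.6 N, as expected. Now to the stop in small increments.

```bash
python3 -m creep '[[-1,0,0.05,0,0],[-1,0,0.1,0,0],[-1,0,0.1,0,0],[-1,0,0.1,0,0]]'; python3 s.py;python3 -m creep '[[-1,0,0.05,0,0],[-1,0,0.1,0,0],[-1,0,0.1,0,0],[-1,0,0.1,0,0]]'; python3 s.py
```

```text
time: 6.03
tool_pos: [0.5624, -0.079, 0.0923]
orientation: [0.786, -0.618, 0.002, -0.002]
contact_force: [5.4, 0.8, -2.3]
finger_gap: 0.003
local [ 0.0023 -0.001   0.0923] Fx,Fy,Fz [ 5.4 -0.6 -2.3]
time: 6.37
tool_pos: [0.56, -0.0796, 0.0925]
orientation: [0.787, -0.618, 0.003, -0.003]
contact_force: [7.9, 1.3, -2.1]
finger_gap: -0.001
local [-0.0002 -0.0011  0.0925] Fx,Fy,Fz [ 7.9 -0.6 -2.1]
```

```bash
python3 -m creep '[[-1,0,0.05,0,0],[-1,0,0.1,0,0],[-1,0,0.1,0,0],[-1,0,0.1,0,0]]'; python3 s.py;python3 -m creep '[[-1,0,0.05,0,0],[-1,0,0.1,0,0],[-1,0,0.1,0,0],[-1,0,0.1,0,0]]'; python3 s.py
```

```text
time: 6.7
tool_pos: [0.5594, -0.0798, 0.0932]
orientation: [0.787, -0.617, 0.005, -0.005]
contact_force: [13.0, 3.2, -4.3]
finger_gap: 0.0
local [-0.0008 -0.0011  0.0932] Fx,Fy,Fz [13.4 -0.  -4.3]
time: 7.03
tool_pos: [0.5592, -0.0799, 0.0941]
orientation: [0.787, -0.617, 0.007, -0.008]
contact_force: [13.8, 4.2, -4.7]
finger_gap: -0.0
local [-0.0011 -0.0012  0.0941] Fx,Fy,Fz [14.4  0.8 -4.7]
```

The lever is stopped hard: 14 N with no more travel, against about 6 N of friction, at the predicted OFF position. Back off, lift and check.

```bash
python3 -m creep '[[-1,0,-0.15,0,0],[-1,0,-0.3,0,0],[-1,0,-0.45,0,0],[-1,0,-0.5,0,0],[-1,0,-0.5,-0.1,0],[-1,0,-0.5,-0.4,0],[-1,0,-0.5,-0.8,0],[-1,0,-0.5,-1.2,0],[-1,0,-0.5,-1.4,0],[-1,0,-0.5,-1.4,0],[-1,0,-0.5,-1.4,0]]'; python3 s.py; python3 - <<'E'
from h import *
p=cams.read_camera("scene")
a=cv2.resize(p["color"][165:285,180:350],(800,565),interpolation=3);cv2.imwrite("pics/off.png",a[...,::-1])
E
```

```text
time: 7.95
tool_pos: [0.5774, -0.0755, 0.1506]
orientation: [0.787, -0.617, 0.007, -0.008]
contact_force: [-0.4, 0.3, -1.0]
finger_gap: 0.0
local [ 0.0176 -0.0013  0.1506] Fx,Fy,Fz [-0.3  0.4 -1. ]
```

```bash
sleep 8
```

```text
(no output)
```

View pics/off.png

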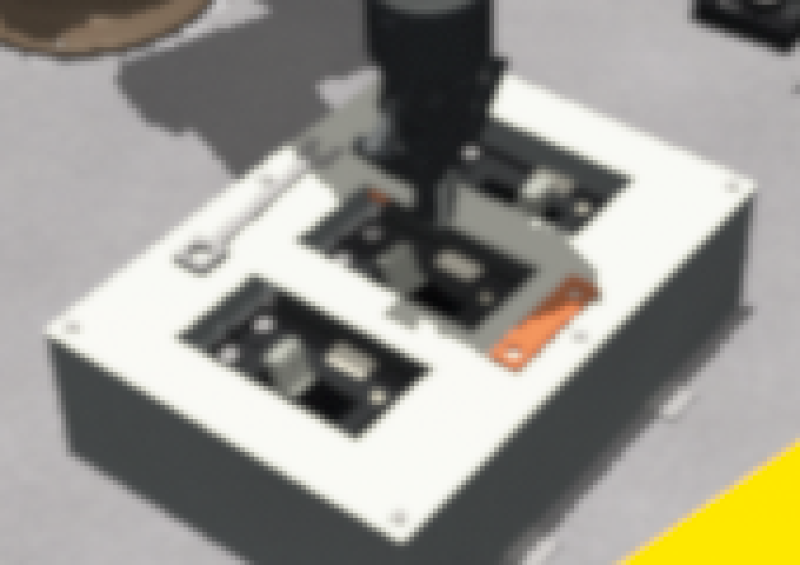

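The lever (~(400,265)) now leans to the gland side like the spare's. Nothing else has moved. Crossing over above the plate to the −x side.

```bash
python3 -m creep '[[-1,-0.03,0.4,0,0],[-1,-0.03,0.8,0,0],[-1,-0.03,1.2,0,0],[-1,-0.03,1.5,0,0],[-1,-0.03,1.61,0,0],[-1,-0.03,1.61,0,0],[-1,-0.03,1.61,0,0]]'; python3 s.py
```

```text
time: 8.58
tool_pos: [0.5144, -0.0897, 0.1484]
orientation: [0.787, -0.617, 0.007, -0.008]
contact_force: [0.2, -0.1, 1.0]
finger_gap: 0.003
local [-4.690e-02  1.000e-04  1.484e-01] Fx,Fy,Fz [ 0.2 -0.2  1. ]
```

```bash
python3 -m creep '[[-1,0,0,0.3,0],[-1,0,0,0.6,0],[-1,0,0,0.9,0],[-1,0,0,1.15,0],[-1,0,0,1.3,0],[-1,0,0,1.38,0],[-1,0,0,1.42,0],[-1,0,0,1.42,0],[-1,0,0,1.42,0]]'; python3 s.py;  python3 -m creep '[[-1,0,-0.1,0,0],[-1,0,-0.2,0,0],[-1,0,-0.25,0,0],[-1,0,-0.25,0,0]]'; python3 s.py
```

```text
time: 9.33
tool_pos: [0.516, -0.0895, 0.0921]
orientation: [0.787, -0.617, 0.007, -0.008]
contact_force: [-0.2, 1.0, 0.6]
finger_gap: -0.001
local [-0.0454 -0.0001  0.0921] Fx,Fy,Fz [0.1 1.  0.6]
time: 9.67
tool_pos: [0.5256, -0.0872, 0.0926]
orientation: [0.787, -0.617, 0.007, -0.008]
contact_force: [-2.8, -0.4, 2.8]
finger_gap: -0.001
local [-0.0355 -0.0002  0.0926] Fx,Fy,Fz [-2.8  0.3  2.8]
```

```bash
python3 -m creep '[[-1,0,-0.08,0,0],[-1,0,-0.16,0.01,0],[-1,0,-0.24,0.01,0],[-1,0,-0.32,0.02,0],[-1,0,-0.4,0.02,0],[-1,0,-0.48,0.02,0],[-1,0,-0.48,0.02,0]]'; python3 s.py;python3 -m creep '[[-1,0,-0.08,0,0],[-1,0,-0.16,0,0],[-1,0,-0.24,0.01,0],[-1,0,-0.28,0.02,0],[-1,0,-0.28,0.02,0]]'; python3 s.py; python3 -m creep '[[-1,0,-0.05,0,0],[-1,0,-0.1,0.02,0],[-1,0,-0.1,0.02,0],[-1,0,-0.1,0.02,0]]'; python3 s.py
```

```text
time: 10.25
tool_pos: [0.5441, -0.0827, 0.0924]
orientation: [0.787, -0.617, 0.007, -0.007]
contact_force: [-4.2, -1.8, 3.5]
finger_gap: 0.004
local [-0.0164 -0.0003  0.0924] Fx,Fy,Fz [-4.5 -0.7  3.5]
time: 10.67
tool_pos: [0.5551, -0.08, 0.0921]
orientation: [0.787, -0.617, 0.007, -0.007]
contact_force: [-2.9, -1.3, 4.0]
finger_gap: 0.002
local [-0.0051 -0.0003  0.0921] Fx,Fy,Fz [-3.2 -0.5  4. ]
time: 11.0
tool_pos: [0.5585, -0.0792, 0.0915]
orientation: [0.787, -0.617, 0.007, -0.007]
contact_force: [-5.6, -1.1, 5.3]
finger_gap: -0.0
local [-0.0016 -0.0003  0.0915] Fx,Fy,Fz [-5.7  0.2  5.3]
```

```bash
python3 -m creep '[[-1,0,-0.05,0,0],[-1,0,-0.1,0,0],[-1,0,-0.1,0,0],[-1,0,-0.1,0,0]]'; python3 s.py; python3 -m creep '[[-1,0,-0.05,0,0],[-1,0,-0.1,0,0],[-1,0,-0.1,0,0],[-1,0,-0.1,0,0]]'; python3 s.py
```

```text
time: 11.33
tool_pos: [0.5592, -0.0789, 0.0914]
orientation: [0.787, -0.617, 0.005, -0.004]
contact_force: [-14.3, -2.6, 9.4]
finger_gap: 0.001
local [-0.0009 -0.0002  0.0914] Fx,Fy,Fz [-14.5   0.9   9.4]
time: 11.67
tool_pos: [0.5593, -0.0789, 0.0914]
orientation: [0.786, -0.618, 0.003, -0.001]
contact_force: [-16.3, -3.8, 12.1]
finger_gap: 0.002
local [-0.0008 -0.0002  0.0914] Fx,Fy,Fz [-16.8   0.2  12.1]
```

ON stop reached (17 N, no travel, mirror-symmetric with the OFF stop). Backing off, lifting out and moving clear.

```bash
python3 -m creep '[[-1,0,0.15,0,0],[-1,0,0.3,0,0],[-1,0,0.45,0,0],[-1,0,0.5,0,0],[-1,0,0.5,-0.1,0],[-1,0,0.5,-0.5,0],[-1,0,0.5,-1,0],[-1,0,0.5,-1.8,0],[-1,0,0.5,-2.6,0],[-1,0,0.5,-3.4,0],[-1,0,0.5,-3.8,0],[-1,0,0.5,-3.8,0]]' && python3 s.py; python3 -m creep '[[-1,0.6,0.5,0,0],[-1,1.3,1,0,0],[-1,2,1.5,0,0],[-1,2.7,2,0,0],[-1,3.4,2.5,0,0],[-1,4.1,3,0,0],[-1,4.8,3.5,0,0],[-1,5.5,4,0,0],[-1,6,4.5,0,0],[-1,6,4.5,0,0],[-1,6,4.5,0,0],[-1,6,4.5,0,0]]'; python3 s.py; python3 - <<'E'
from h import *
t=cams.read_camera("top");p=cams.read_camera("scene")
a=cv2.resize(t["color"][140:300,210:400],(534,450),interpolation=3)[:,:]
b=cv2.resize(p["color"][165:285,180:350],(425,300),interpolation=3)
o=np.zeros((600,800,3),np.uint8);o[:300,:356]=cv2.resize(a,(356,300));o[:300,375:800]=b
o[300:600,:400]=cv2.resize(p["color"],(400,300))
o[300:600,400:800]=cv2.resize(t["color"],(400,300))
cv2.imwrite("pics/on.png",o[...,::-1])
for l in("lever_tripped_tip","lever_live_tip","lever_spare_tip"):
    for d in nets.tip_of(l,t)[:2]:
        w=atz(t,d["location"],.103)[:2]-[.56,-.0785];c,s=np.cos(.242),np.sin(.242);print(l,round(d["conf"],2),c*w[0]+s*w[1],-s*w[0]+c*w[1])
E
```

```text
time: 12.67
tool_pos: [0.541, -0.0836, 0.2482]
orientation: [0.786, -0.618, 0.006, -0.004]
contact_force: [-0.1, 0.9, 0.4]
finger_gap: 0.001
local [-0.0197 -0.0004  0.2482] Fx,Fy,Fz [0.2 0.9 0.4]
time: 13.67
tool_pos: [0.4231, -0.3592, 0.2466]
orientation: [0.786, -0.618, 0.006, -0.004]
contact_force: [0.6, 0.1, -0.5]
finger_gap: -0.001
local [-0.2002 -0.2398  0.2466] Fx,Fy,Fz [ 0.6 -0.  -0.5]
lever_tripped_tip 0.6 0.02060326401286147 0.0026080812323613133
lever_tripped_tip 0.6 -0.01898355478878874 8.521073867218294e-05
lever_live_tip 0.7 0.019796934434232808 0.10662884168819906
lever_live_tip 0.45 -0.007202677035630222 0.1101255496640626
lever_spare_tip 0.63 -0.010937577662610883 0.003833792842085658
lever_spare_tip 0.6 -0.024302237471603347 -0.10931832750910865
```

```bash
sleep 12
```

```text
(no output)
```

View pics/on.png

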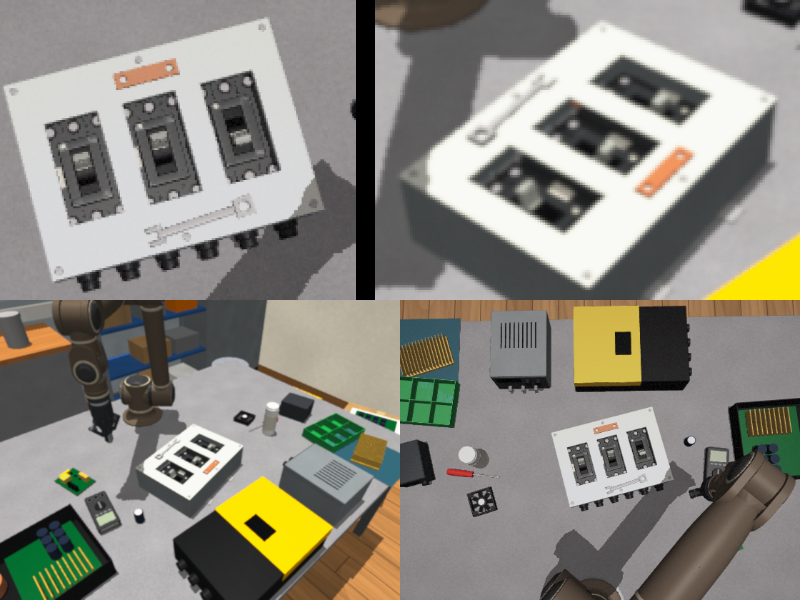

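The middle lever (panel top left, ~(160,135)) now leans ON, parallel to the live one. The spare is still OFF, the spanner, link and bench items are where they were, and the arm is clear. Handing in.

```bash
python3 -c "
from station import workorder;print(workorder.hand_in())"
```

```text
the job is handed in; nothing more can be done
None
```

The tripped breaker, the middle one, is reset. With the fingers shut I pushed its lever to the OFF stop, crossed over above the guard plate, then pushed it to the ON stop. The job took about 14 s of the 43 s.

- **Stops:** the lever stopped hard at about 14 N on the OFF side and about 17 N on the ON side, with no further travel. The two end positions were symmetric to within 0.3 mm.
- **Last checks:** after I backed away, the network put the lever tip at +20.6 mm along the panel's x, against about +19 mm expected for ON, and the picture agrees. The live lever is still ON and the spare still OFF. The spanner, link and bench items look unmoved, and the arm is clear with no contact force.
- **Disagreements:** the network also gave an equally confident second position for this lever at −19 mm, and some low-quality hits for the other levers. I rejected these against the picture. The tool tilted by about 1° under load while pushing to the stops.
- **Guard plate:** I saw no sign of contact in the forces or the pictures, but the arm hid the middle window from the top camera while the fingers were in it.

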